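# Eject a set button through the press guard

## Task

The little bench press has just closed a domed button, which is still sitting in its lower die under the ram. With the fingertips, reach down through the window in the metal guard, press the rubber foot pad of the ejector lever all the way down without forcing it, and finish while still holding it down, so that the button stands raised out of the die for a colleague to take off. Do not touch the guard or the button, and leave the weights, jar and mallet where they are.

Things in the scene. Friction and masses are not known exactly. Their poses are not given: they have to be found in the camera images.
- press: Bench press, fixed: green base, column, overhanging head with an air cylinder (top 338 mm). Origin on the table below the centre of the guard window; +x runs from the operator's side back to the ram, y along the front, z up. Base x -80 to +270, y -85 to +85 mm. Head 80 mm wide, from 190 mm up, begins at x = +105 mm; cylinder, ram and die axis at x = +150 mm.
- guard: Fixed aluminium guard box in front of the ram, same origin and axes as the press: flat deck, top 85 mm above the table, spanning x -72 to +100 mm and y -77 to +77, with closed front and clear closed sides; a clear pane 102 mm wide in y stands on the deck at x = +97 to +100 mm, up to z = 200 mm. Must not be touched.
- window (a point): Centre of the rectangular window in the guard deck, at the height of the top of its rolled rim (88 mm above the table). The clear opening is 80 mm along the press x and 92 mm along its y; rim and deck together are 6 mm thick.
- pad (a point): Foot pad of the ejector lever: a ribbed black rubber rectangle, 34 mm along the press x by 44 mm along y, 8 mm thick, centred under the window. This point is the centre of its top face, 26 mm below the rim of the window when at rest; its x and y axes are those of the press, z up. Pressed fully it goes down 17 mm and tilts by 0.16 rad, front edge down.
- ejector_lever (a joint): Lever angle: 0 at rest (up), 0.16 rad fully down on its stop. It turns about a level pin 105 mm behind the pad centre. A return spring resists with about 2 N at the pad at first and 7 N at the bottom, and lifts it again when released. The lever raises the ejector pin under the button, 7 mm at full travel.
- button: Domed brass button, 32 mm across, 9 mm high, about 30 g, loose in the lower die; origin at the centre of its underside, z up. Must not be touched.
- die_top (a point): Centre of the seat of the lower die, 95 mm above the table, on the ram axis. At rest the button's underside lies on it; fully ejected it stands 7 mm above it.
- puck_weight: Loose dark steel pattern weight, solid disc 60 mm across, 30 mm high, origin at the centre of its underside. Leave alone.
- ring_weight: Loose dark steel ring weight, 72 mm across, 36 mm hole, 22 mm high, origin at the centre of its underside. Leave alone.
- jar_centre (a point): Centre of a small closed jar, 52 mm across, 62 mm high. Leave alone.
- mallet: Loose mallet lying flat: wooden handle 22 mm thick and white head 44 mm across, 75 mm long; handle along its x from -100 to +50 mm, head at +70 mm; origin on the table. Leave alone.
Not all that is in view belongs to the job. Of the things that look like the button, the middle-sized one is meant.

How it is judged:
By the outcome, as a careful person would: the job done as asked, in the order asked, and still so for the second after the job is handed in, while the arm keeps its last pose, push and grip.
It also fails if it takes over 40 s, if anything falls off the work surface, if the arm or the gripper's body presses on something with over 40 N, if the wrist force passes 120 N, or if a joint passes its speed limit or range.

## Robot

A 6-joint arm with a two-finger parallel gripper is mounted at the origin on the work surface. World frame = base frame: x ahead of the robot, y to its left, z up, the work surface at z = 0. Lengths are in m, angles in degrees, forces in N, time in s.
With the tool pointing down it reaches from about 0.4 to 0.825 m from the base axis. Payload 7 kg.
Tool frame: the origin (TCP) lies on the centre line of the jaws, within the pads' length; the fingertips stand 14 mm ahead of it and the grasp point (between the pads) lies 5 mm behind it; z points along the fingers, y is the line along which they close (so a half turn about z gives the same grasp; the last joint's range is limited). The gripper opens to 88 mm and grips with 3 to 60 N. Pads are 19 mm wide; open, the fingers measure 130 mm over their backs; the gripper's body (78 mm by 193 mm) begins 47 mm behind the grasp point.
Start: joints at [93.455, 20.546, 0.682, 0, -70.136, -16.507], TCP at [0.152, 0.658, 0.241] pointing down, gripper open.
Joint ranges: [-176.03, 176.03], [-82.01, 121.73], [-58.28, 71.71], [-173.87, 95.51], [-174.79, -0.11], [-173.66, 173.66]. Speed limits (degrees/s): [136.94, 136.94, 172.46, 180, 180, 180].

## Interface

Orientations are given as [roll, pitch, yaw] about the fixed x, y, z axes, in that order (R = Rz(yaw) Ry(pitch) Rx(roll)).
In Python, from plant import r gives the robot as it stands.
- The arm moves only by the tool send_rows, never from a script. Its argument "steps" is a list of rows, each an object with "dp": the shift along the tool's x, y, z in mm, a list of three; "roll": the turn about the tool's z in rad; "jaw": the opening in per cent of the stroke, from 0 (shut) to 100 (fully open). In form: [{"dp": [tx, ty, tz], "roll": roll, "jaw": jaw}, ...]. A call has 1 to 5 rows; each row is the pose to reach, as a shift and turn from the pose commanded when the call began, along the tool's axes at that moment; what a row does not reach only later rows make up. A row lasts 1/8 s, in which the tool goes at most 62.5 mm and 10.7 degrees, less where a joint would pass 70% of its speed; a pose out of reach is approached as far as the arm can. A call with a gripper value outside its range is refused whole. The fingers move at their own pace and stop on an object; "newtons" is the grip in N (left out, the last holds). Time passes only in rows, so rows that repeat a pose let the fingers close. It gives the time, the measured TCP pose, the force, the opening and the grip force at its end, in the units of the state.
- r.get_state(): the state, without advancing time (a new reading comes with each control period).
- r.capture(name): name is "scene" or "top"; returns a dict with "image" (400x640x3 uint8, blue, green, red), "K" (3x3 intrinsics, pixels), "rvec" (rotation vector, rad) and "tvec" (3), from world to camera coordinates, as OpenCV has them. Camera axes: x right, y down, z forward; pixel columns grow to the right and rows downward; lengths in m; the calibration is good to about 2 mm. A picture is of the moment at which its call begins. There is no depth.
- r.close_job(): hands the job in; it is judged then, once.
The state is a dict: "time_s": time; "joints": joint angles; "qd": joint speeds; "joint_torque": joint torques, N m; "tcp_pos": TCP position; "eef_rot": TCP orientation; "contact_force": force on the tool from outside, world axes, zero at the start; "moment": the same for the moment, N m; "gripper_width": finger opening in m; "gripper_force": force on a finger pad.
Only numpy, scipy, OpenCV 4.12 (cv2) and the standard library are available. Lean on these libraries where they do the work, as an engineer would, in place of code of your own. Each camera call takes 0.05 s, during which the arm holds its last target. There are 200 camera calls.

## Working session

There is one attempt and no reset: what is moved stays moved. The work goes in short steps, Python scripts to look and compute and a tool call to move; the robot and the scene stay as the last step left them, time stands still between calls to the robot, and variables do not carry over. Pictures are saved under pics/ and viewed, at most 10 in all, crops included, and the job is handed in when it is done.

Besides the shell and the picture viewer there is one more tool, called after ">>>" as a command line: name --argument value ..., lists and objects as JSON in quotes. send_rows: Moves the arm, as the interface text tells. Its arguments: {"type":"object","properties":{"steps":{"type":"array","items":{"type":"object","properties":{"dp":{"type":"array","items":{"type":"number"}},"roll":{"type":"number"},"jaw":{"type":"number"}}}},"newtons":{"type":"number"}},"required":["steps"]}

```bash
mkdir -p pics; python3 - <<'E'
from plant import r
import cv2,numpy as np
s=r.get_state();print(s)
for n in("scene","top"):
    c=r.capture(n);cv2.imwrite(f"pics/{n}0.png",c["image"]);print(n,c["K"],c["rvec"],c["tvec"])
E
```

```text
{'time_s': 0.0, 'joints': array([ 9.34550617e+01,  2.05917862e+01,  6.35096571e-01, -2.03251668e-02,
       -7.01341389e+01, -1.65083697e+01]), 'qd': array([ 0.05409981,  0.01783886,  0.00672294,  0.04576187, -0.00825324,
       -0.12819056]), 'joint_torque': array([ 5.16867863e-05, -5.82704008e+01,  2.93071014e+01,  6.99741930e+00,
        7.19486197e-03, -1.48699041e-04]), 'tcp_pos': array([0.15235343, 0.65712421, 0.23962809]), 'eef_rot': array([ 1.79907486e+02, -7.49259598e-03, -1.30602240e+01]), 'contact_force': array([-0.86490643, -0.48774961, -0.09448573]), 'moment': array([-0.01609003, -0.01142575, -0.0210896 ]), 'gripper_force': 0.0, 'gripper_width': 0.08784542187667625}
scene [[518.03193323   0.         319.51037026]
 [  0.         518.03193323 195.12986998]
 [  0.           0.           1.        ]] [ 1.81411464  1.38968287 -0.70271927] [-0.23067702 -0.26729549  1.46150744]
top [[457.10322192   0.         318.40341922]
 [  0.         457.10322192 202.67467235]
 [  0.           0.           1.        ]] [ 2.19176712 -2.21476483  0.08134903] [0.05834619 0.5962264  0.91844371]
```

View pics/scene0.png

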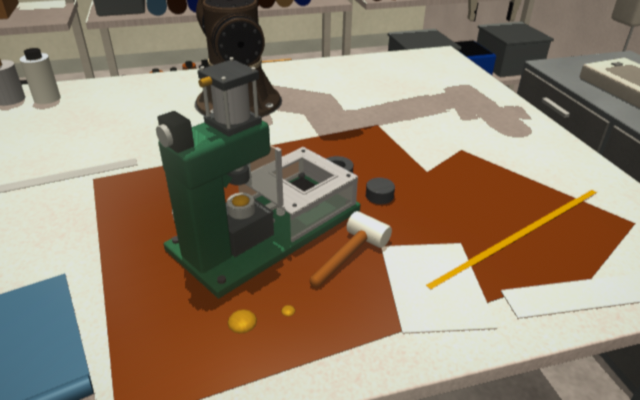

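View pics/top0.png

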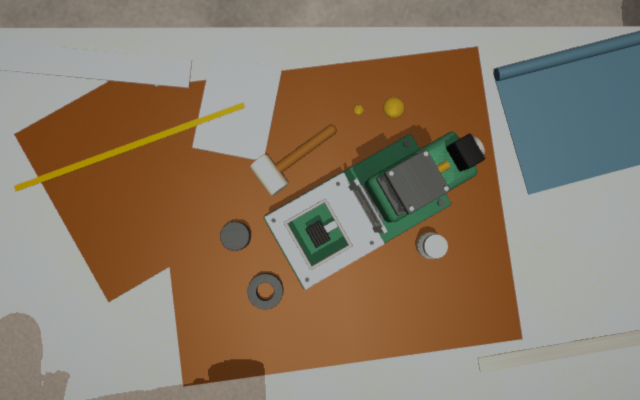

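The scene view shows the green press, with its ram side towards the camera and the guard window at about (305,180). In the top view the window centre is at about (319,234), the pad at (318,233), and press +x points right and up. The ring weight (265,291), puck (235,236), jar (433,246) and mallet (270,170) are all clear of the window.

```bash
cat > h.py <<'E'
import cv2,numpy as np
def ray(c,uv,z):
    R=cv2.Rodrigues(np.array(c["rvec"]))[0];t=np.array(c["tvec"]).ravel()
    o=-R.T@t;d=R.T@np.linalg.inv(c["K"])@np.array([uv[0],uv[1],1.])
    return o+d*(z-o[2])/d[2]
def proj(c,p):
    return cv2.projectPoints(np.array(p,float).reshape(-1,3),np.array(c["rvec"]),np.array(c["tvec"]),c["K"],None)[0].reshape(-1,2)
E
python3 - <<'E'
from plant import r
from h import *
c=r.capture("top");im=c["image"];hsv=cv2.cvtColor(im,cv2.COLOR_BGR2HSV)
roi=np.zeros(im.shape[:2],np.uint8);cv2.rectangle(roi,(255,160),(395,295),255,-1)
m=((hsv[...,1]<60)&(hsv[...,2]>110)).astype(np.uint8)*255&roi
cs,h=cv2.findContours(m,cv2.RETR_CCOMP,cv2.CHAIN_APPROX_NONE)
for i,k in enumerate(cs):
    if cv2.contourArea(k)<150: continue
    P=np.array([ray(c,p,.088)[:2] for p in k[:,0]],np.float32)*1000
    R=cv2.minAreaRect(P);print(h[0][i],cv2.contourArea(k),R,cv2.minAreaRect(k))
cv2.imwrite("pics/crop1.png",cv2.resize(np.hstack([im[150:310,240:400],cv2.cvtColor(m,cv2.COLOR_GRAY2BGR)[150:310,240:400]]),None,fx=2.5,fy=2.5,interpolation=2))
E
```

```text
[ 7  0  2 -1] 7431.0 ((541.341552734375, 43.84736633300781), (156.7193603515625, 173.2659149169922), 29.11130714416504) ((323.7923278808594, 230.26156616210938), (83.84747314453125, 92.40586853027344), 60.2551155090332)
[ 6  4 -1  1] 2070.0 ((534.3115844726562, 55.5977783203125), (95.22691345214844, 83.2966537475586), 29.145618438720703) ((317.6615295410156, 233.90771484375), (50.8542366027832, 44.40443420410156), 60.2551155090332)
[-1  7 -1 -1] 654.0 ((648.1053466796875, 147.8082275390625), (72.2064208984375, 39.23430633544922), 35.794830322265625) ((268.169677734375, 173.98025512695312), (38.134220123291016, 20.80433464050293), 53.61565017700195)
```

View pics/crop1.png

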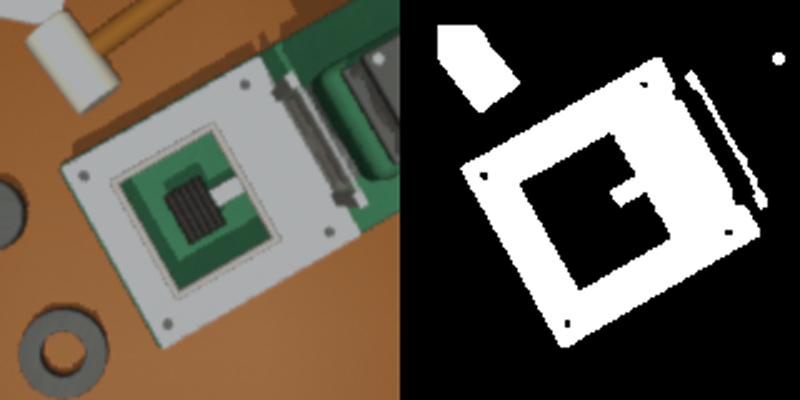

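>>> send_rows --steps '[{"dp": [40,40,0],"roll": 0.167,"jaw": 0},{"dp": [80,80,0],"roll": 0.334,"jaw": 0},{"dp": [120,120,0],"roll": 0.5,"jaw": 0},{"dp": [160,160,0],"roll": 0.667,"jaw": 0},{"dp": [200,200,0],"roll": 0.834,"jaw": 0}]' --newtons 20

```text
time_s: 0.78
tcp_pos: [0.3027, 0.4158, 0.2405]
eef_rot: [180.0, 0.0, -61.1]
contact_force: [0.1, 0.6, 0.8]
gripper_width: 0.0434
gripper_force: 0.0
```

```bash
cat >> h.py <<'E'
from scipy.spatial.transform import Rotation as Ro
def rel(s,p):
    R=Ro.from_euler("xyz",s["eef_rot"],degrees=True)
    return R.inv().apply((np.array(p)-s["tcp_pos"])*1000).round(1)
E
python3 - <<'E'
from plant import r
from h import *
s=r.get_state();print(s["tcp_pos"],s["eef_rot"],s["gripper_width"],s["joints"].round(1),s["contact_force"],rel(s,[.5343,.0556,.24]))
E
```

```text
[0.30270936 0.41576448 0.2405089 ] [ 1.79998086e+02  7.90207322e-04 -6.11351101e+01] 0.043365467342309456 [ 75.8   5.3 -19.3  -0.  -65.4 -47. ] [0.06271658 0.62465947 0.80300982] [427.2 -29.    0.5]
```

>>> send_rows --steps '[{"dp": [45,-3,0],"roll": 0,"jaw": 0},{"dp": [95,-6,0],"roll": 0,"jaw": 0},{"dp": [145,-10,0],"roll": 0,"jaw": 0},{"dp": [195,-13,0],"roll": 0,"jaw": 0},{"dp": [240,-17,0],"roll": 0,"jaw": 0}]'

```text
time_s: 1.4
tcp_pos: [0.4344, 0.2146, 0.2406]
eef_rot: [-180.0, 0.0, -60.8]
contact_force: [0.9, -0.6, 0.3]
gripper_width: 0.0006
gripper_force: 0.0
```

```bash
python3 - <<'E'
from plant import r
from h import *
s=r.get_state();print(s["time_s"],s["tcp_pos"],s["eef_rot"],s["gripper_width"],s["joints"].round(1),s["contact_force"],rel(s,[.5343,.0556,.24]))
E
```

```text
1.4 [0.43441873 0.21460659 0.24064752] [-1.79990927e+02  8.80874450e-03 -6.08392437e+01] 0.0006420425427263163 [ 49.6   2.3 -22.6  -0.  -65.1 -20.4] [ 0.92457842 -0.61722491  0.33230869] [187.5  -9.7   0.6]
```

>>> send_rows --steps '[{"dp": [50,-3,0],"roll": 0,"jaw": 0},{"dp": [100,-6,0],"roll": 0,"jaw": 0},{"dp": [150,-8,0],"roll": 0,"jaw": 0},{"dp": [185,-10,30],"roll": 0,"jaw": 0},{"dp": [187,-10,80],"roll": 0,"jaw": 0}]'

```text
time_s: 2.02
tcp_pos: [0.5357, 0.0563, 0.1608]
eef_rot: [-179.8, -0.0, -61.0]
contact_force: [0.4, -0.2, -0.9]
gripper_width: 0.0001
gripper_force: 0.0
```

```bash
python3 - <<'E'
from plant import r
from h import *
a=r.capture("top");b=r.capture("scene");s=r.get_state()
print(s["time_s"],s["tcp_pos"],s["eef_rot"],s["contact_force"],rel(s,[.5343,.0556,.24]))
A=cv2.resize(a["image"][130:330,230:430],(600,600),interpolation=2)
cv2.imwrite("pics/top2.png",A)
x=np.array([.487,-.873,0]);y=np.array([.873,.487,0]);w=np.array([.5343,.0556,.088])
I=cv2.resize(b["image"][100:250,200:400],(800,600),interpolation=2)
q=(proj(b,[w+i*x*.04+j*y*.046 for i,j in((-1,-1),(1,-1),(1,1),(-1,1))])-[200,100])*4
cv2.polylines(I,[q.astype(np.int32)],True,(0,0,255),1)
cv2.imwrite("pics/scene2.png",I)
E
```

```text
2.125 [0.53048069 0.05587404 0.15564792] [ 1.79465964e+02  1.08752773e-01 -6.09943184e+01] [-0.88524563 -0.06446641  0.7202104 ] [  1.9  -2.4 -84.4]
```

View pics/top2.png

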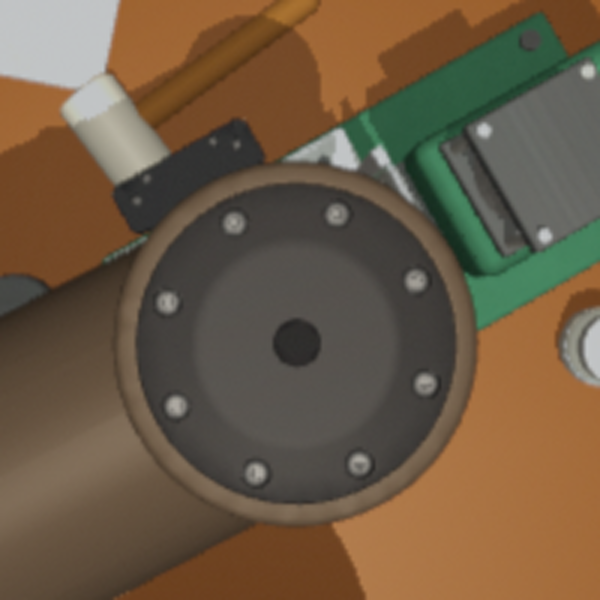

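View pics/scene2.png

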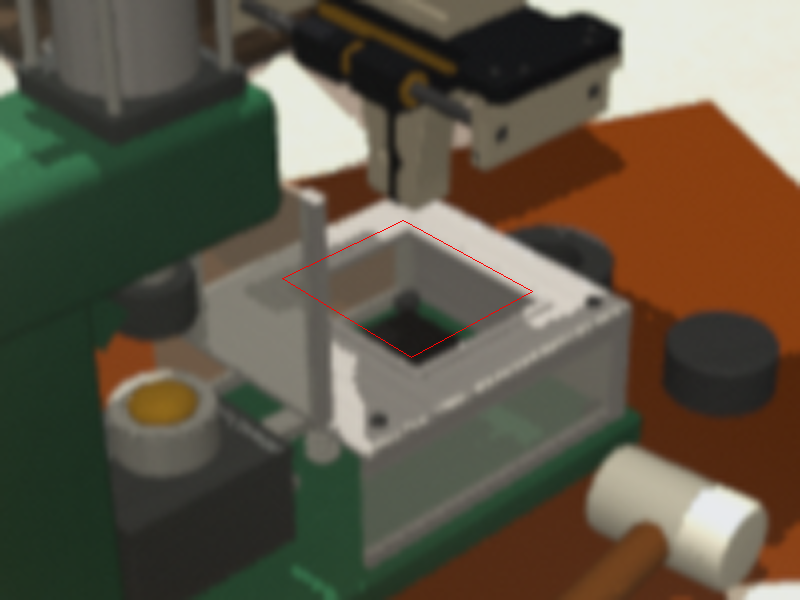

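The top view has the arm over the window. In the scene crop the closed fingertips hang above the window at about (405,200). My predicted outline sits about 12 crop pixels (3 image pixels) above the real opening, so I'll check the calibration with the fingertip and other features.

```bash
python3 - <<'E'
from plant import r
from h import *
b=r.capture("scene");s=r.get_state();print(s["tcp_pos"],s["eef_rot"])
t=np.array(s["tcp_pos"])
x=np.array([.487,-.873,0]);y=np.array([.873,.487,0]);w=np.array([.5343,.0556,.088])
o=np.array([220,100]);I=cv2.resize(b["image"][100:220,220:380],(800,600),interpolation=2)
def box(c,a,bb,col,off=0):
    q=(proj(b,[c+i*x*a+j*y*bb+x*off for i,j in((-1,-1),(1,-1),(1,1),(-1,1))])-o+.5)*5
    cv2.polylines(I,[q.astype(np.int32)],True,col,1)
box(w,.04,.046,(0,0,255));box(w-[0,0,.003],.086,.077,(255,0,0),.014);box(t-[0,0,.014],.0095,.021,(0,255,0))
cv2.imwrite("pics/scene3.png",I)
E
```

```text
[0.53217104 0.05674307 0.15872167] [ 1.79672267e+02  2.38904295e-02 -6.08900925e+01]
```

View pics/scene3.png

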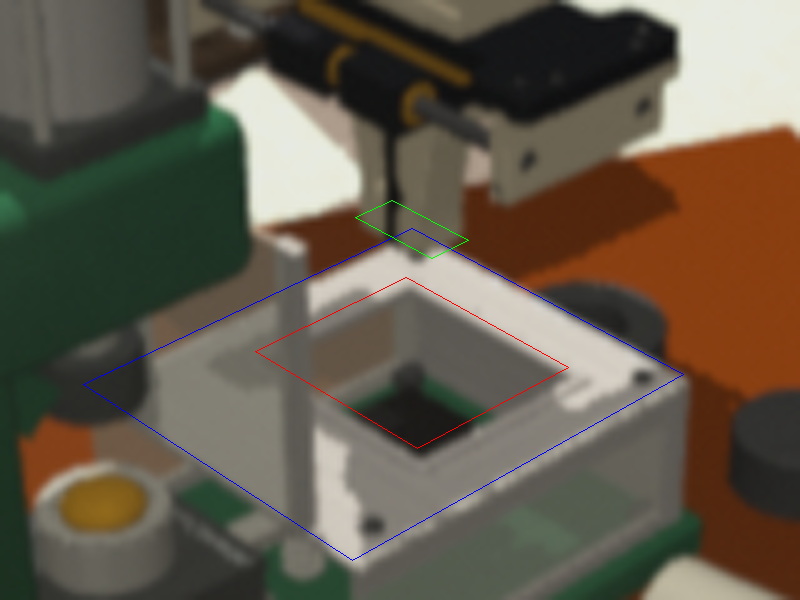

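The deck outline and the fingertip projection both fit within about 1 px, roughly 3 mm, and the margins are 25 mm or more. I'm going down.

>>> send_rows --steps '[{"dp": [0,0,0],"roll": 0,"jaw": 0},{"dp": [0,0,20],"roll": 0,"jaw": 0},{"dp": [0,0,40],"roll": 0,"jaw": 0},{"dp": [0,0,60],"roll": 0,"jaw": 0},{"dp": [0,0,68],"roll": 0,"jaw": 0}]'

```text
time_s: 2.8
tcp_pos: [0.5344, 0.0587, 0.0936]
eef_rot: [-179.9, -0.0, -60.8]
contact_force: [-0.5, -0.1, 0.1]
gripper_width: 0.0008
gripper_force: 0.0
```

>>> send_rows --steps '[{"dp": [0,0,0],"roll": 0,"jaw": 0},{"dp": [0,0,0],"roll": 0,"jaw": 0}]'

```text
time_s: 3.05
tcp_pos: [0.5345, 0.0583, 0.0938]
eef_rot: [-179.9, -0.0, -60.8]
contact_force: [-0.2, 0.1, -0.2]
gripper_width: 0.0004
gripper_force: 0.0
```

```bash
python3 - <<'E'
from plant import r
from h import *
s=r.get_state()
print(s["time_s"],s["tcp_pos"],s["eef_rot"],s["contact_force"],rel(s,[.5343,.0556,.076]))
E
```

```text
3.05 [0.53454932 0.05831011 0.09384239] [-1.79888126e+02 -1.87422996e-02 -6.08062653e+01] [-0.17654825  0.08647304 -0.22672411] [ 2.2  1.6 17.8]
```

>>> send_rows --steps '[{"dp": [1,1,6],"roll": 0,"jaw": 0},{"dp": [1,1,12],"roll": 0,"jaw": 0},{"dp": [1,1,17],"roll": 0,"jaw": 0},{"dp": [1,1,20],"roll": 0,"jaw": 0},{"dp": [1,1,22],"roll": 0,"jaw": 0}]'

```text
time_s: 3.68
tcp_pos: [0.5331, 0.0566, 0.0705]
eef_rot: [180.0, 0.0, -60.8]
contact_force: [-3.4, 1.7, 4.9]
gripper_width: 0.0004
gripper_force: 2.7
```

>>> send_rows --steps '[{"dp": [0,0,2],"roll": 0,"jaw": 0},{"dp": [0,0,4],"roll": 0,"jaw": 0},{"dp": [0,0,4],"roll": 0,"jaw": 0}]'

```text
time_s: 4.05
tcp_pos: [0.5331, 0.0567, 0.0666]
eef_rot: [180.0, 0.0, -60.8]
contact_force: [-4.4, 2.9, 5.8]
gripper_width: 0.0004
gripper_force: 3.1
```

>>> send_rows --steps '[{"dp": [-1,0,2],"roll": 0,"jaw": 0},{"dp": [-1,0,3],"roll": 0,"jaw": 0},{"dp": [-1,0,3],"roll": 0,"jaw": 0}]'

```text
time_s: 4.42
tcp_pos: [0.5331, 0.057, 0.0639]
eef_rot: [180.0, -0.0, -60.8]
contact_force: [-2.2, -0.2, 6.5]
gripper_width: 0.0007
gripper_force: 3.3
```

>>> send_rows --steps '[{"dp": [0,0,1],"roll": 0,"jaw": 0},{"dp": [0,0,1.5],"roll": 0,"jaw": 0},{"dp": [0,0,1.5],"roll": 0,"jaw": 0}]'

```text
time_s: 4.8
tcp_pos: [0.5331, 0.057, 0.0625]
eef_rot: [-180.0, -0.0, -60.8]
contact_force: [-2.8, -1.2, 6.6]
gripper_width: 0.0004
gripper_force: 3.5
```

>>> send_rows --steps '[{"dp": [0,0,1],"roll": 0,"jaw": 0},{"dp": [0,0,1],"roll": 0,"jaw": 0}]'

```text
time_s: 5.05
tcp_pos: [0.5331, 0.057, 0.0615]
eef_rot: [180.0, -0.0, -60.8]
contact_force: [-2.3, -1.0, 8.5]
gripper_width: 0.0005
gripper_force: 3.7
```

>>> send_rows --steps '[{"dp": [0,0,0.7],"roll": 0,"jaw": 0},{"dp": [0,0,0.7],"roll": 0,"jaw": 0}]'

```text
time_s: 5.3
tcp_pos: [0.5331, 0.0569, 0.0609]
eef_rot: [180.0, -0.0, -60.8]
contact_force: [-1.1, -1.0, 7.9]
gripper_width: 0.0004
gripper_force: 3.8
```

>>> send_rows --steps '[{"dp": [0,0,0.7],"roll": 0,"jaw": 0},{"dp": [0,0,0.7],"roll": 0,"jaw": 0}]'

```text
time_s: 5.55
tcp_pos: [0.5331, 0.057, 0.0602]
eef_rot: [-180.0, -0.0, -60.8]
contact_force: [-1.8, -1.2, 7.1]
gripper_width: 0.0001
gripper_force: 3.9
```

>>> send_rows --steps '[{"dp": [0,0,0.7],"roll": 0,"jaw": 0},{"dp": [0,0,0.7],"roll": 0,"jaw": 0}]'

```text
time_s: 5.8
tcp_pos: [0.5332, 0.0569, 0.0599]
eef_rot: [-180.0, -0.0, -60.8]
contact_force: [-4.7, -1.0, 11.8]
gripper_width: 0.0003
gripper_force: 5.9
```

>>> send_rows --steps '[{"dp": [0,0,0.5],"roll": 0,"jaw": 0},{"dp": [0,0,0.5],"roll": 0,"jaw": 0}]'

```text
time_s: 6.05
tcp_pos: [0.5332, 0.0569, 0.0597]
eef_rot: [-180.0, -0.1, -60.8]
contact_force: [-4.4, -1.9, 14.9]
gripper_width: 0.0003
gripper_force: 7.5
```

The force rises steeply at TCP z ≈ 0.060, so the lever is on its stop and I'm holding it at about 15 N. Next I'll check the button.

```bash
python3 - <<'E'
from plant import r
from h import *
b=r.capture("scene");s=r.get_state();print(s["time_s"],s["tcp_pos"],s["contact_force"])
o=cv2.imread("pics/scene0.png")
f=lambda i:cv2.resize(i[120:240,200:320],(400,400),interpolation=2)
cv2.imwrite("pics/scene4.png",np.hstack([f(o),f(b["image"])]))
E
```

```text
6.1 [0.53316197 0.05694372 0.05968238] [-5.14295779 -0.99013502 15.0476849 ]
```

View pics/scene4.png

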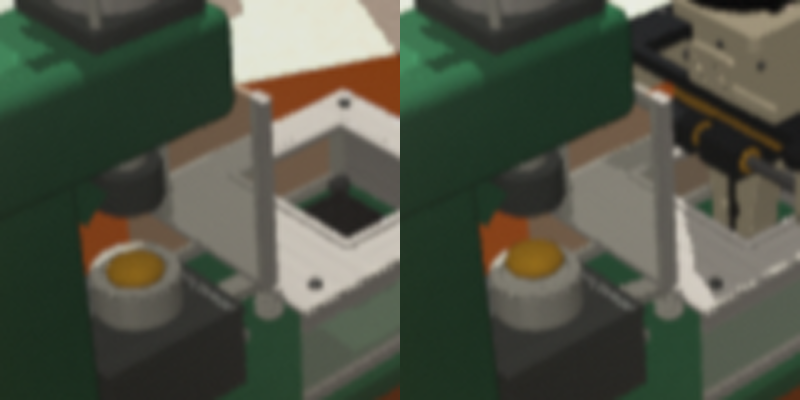

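The button at (535,260) in the right half has risen clear of its die compared with the left half, and the fingers are on the pad inside the window. I'm handing in.

```bash
python3 -c "
from plant import r
print(r.close_job())"
```

```text
the job is handed in; nothing more can be done
None
```

The ejector pad is pressed down to its stop and held there at about 15 N, the button stands raised out of the die, and the job is handed in at about 6 s of robot time, with no sign of contact with the guard or the other items.

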